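# Lock the bayonet cover of a bench air filter, then close its bleed valve to the click

## Robot

A 6-joint arm with a two-finger parallel gripper is mounted at the origin on the work surface; the furniture and walls round the work are solid. World frame = base frame: x ahead of the robot, y to its left, z up, the work surface at z = 0. Lengths are in m, angles in degrees, forces in N, time in s.
With the tool pointing down it reaches from about 0.25 to 0.725 m from the base axis. Payload 9.7 kg.
Tool frame: the origin (TCP) lies on the centre line of the jaws, within the pads' length; the fingertips stand 22 mm ahead of it and the grasp point (between the pads) lies 3 mm ahead of it; z points along the fingers, y is the direction in which the jaws open and shut (so a half turn about z gives the same grasp; the last joint's range is limited). The gripper opens to 85 mm and grips with 20 to 120 N. Pads are 22 mm wide; open, the fingers measure 114 mm over their backs; the gripper's body (76 mm by 85 mm) begins 54 mm behind the grasp point. The pads swing forward as they close: fully open they stand 13 mm farther back than shut.
Start: joints at [68.067, 4.979, 10.078, 95.1, 0, 90], TCP at [0.205, 0.51, 0.253] pointing down, gripper open.
Joint ranges: [-179.16, 179.16], [-48.56, 103.87], [-65.8, 70.77], [-126.05, 130.52], [-82.76, 87.17], [-180, 180]. Speed limits (degrees/s): [127.2, 127.2, 147.25, 180, 180, 180].

## Interface

Orientations are given as [roll, pitch, yaw] about the fixed x, y, z axes, in that order (R = Rz(yaw) Ry(pitch) Rx(roll)).
In Python, from workcell import monitor, eyes, job gives the robot as it stands. The module is installed in compiled form; this text tells all that it offers.
- The arm moves only by the tool drive_tool, never from a script. Its argument "plan" is a list of rows, each a list of 3 entries, a list of its own where there are three numbers: the opening, from 0 (shut) to 1 (fully open), then the shift along the world's x, y, z in m, then the turn about the world's z in degrees. In form: [[gripper, [x, y, z], yaw], ...]. A call has 1 to 10 rows; each row shifts and turns the commanded pose from where the row before left it; what a row does not reach is not made up. A row lasts 1/8 s, in which the tool goes at most 62.5 mm and 10.7 degrees, less where a joint would pass 70% of its speed; a pose out of reach is approached as far as the arm can. A call is refused whole if a number of a shift passes 0.0625 or a number of a turn 10.7, either way. A call with a gripper value outside its range is refused whole. The fingers move at their own pace and stop on an object; "grip_force" is the grip in N (left out, the last holds). Time passes only in rows, so rows that do not move let the fingers close. It gives the time, the measured TCP pose, the force and the opening at its end, in the units of the state.
- monitor.get_obs(): the state, without advancing time (a new reading comes with each control period).
- eyes.camera(name): name is "scene" or "top" or "wrist"; returns (picture, depth): 400x640x3 uint8, red, green, blue; 400x640 float32, m along the optical axis (not along the pixel's ray), 0 where there is no reading.
- eyes.camera_params(name): a dict with "fx", "fy", "cx", "cy" (pixels), "extrinsics" (4x4, takes a point from world to camera coordinates); the wrist camera has in their place "mount" (4x4, takes a point from camera to tool coordinates, whose origin is the TCP and whose axes are the flange's). Camera axes: x right, y down, z forward; pixel columns grow to the right and rows downward; lengths in m; the calibration is good to about 2 mm. A picture is of the moment at which its call begins: read the wrist's pose just before it. camera_params takes no time and is no camera call.
- job.job_done(): hands the job in, once; it reports no verdict.
The state is a dict: "time": time; "q": joint angles; "qd": joint speeds; "joint_efforts": joint torques, N m; "ee_pos": TCP position; "tcp_rot": TCP orientation; "wrist_force": force on the tool from outside, world axes, zero at the start; "torque": the same for the moment, N m; "opening": finger opening in m.
Only numpy, scipy, OpenCV 4.12 (cv2) and the standard library are available. Lean on these libraries where they do the work, as an engineer would, in place of code of your own. Each camera call takes 0.05 s, during which the arm holds its last target.

## Task

The round cover of the bench air filter only sits loose in its entry slots and the bleed valve beside it is open. Push the cover down against its spring, turn it clockwise (seen from above) by its grip bar as far as it goes, and let it spring up into its catch so that it is locked; then turn the bleed-valve knob clockwise until the valve is fully shut and the knob's torque clutch visibly slips. Leave the mug, the thread spool and the roll of tape where they stand.

Things in the scene. Friction and masses are not known exactly. Their poses are not given: they have to be found in the camera images.
- filter_unit: Bench air filter screwed to the table: grey base plate 140 x 300 x 12 mm carrying a round aluminium filter bowl (116 mm across) with the black bayonet cover at its +y end (cover axis at x 0, y +80 mm) and a square valve block with the smaller black knob of like make at its -y end (knob axis at x 0, y -85 mm). It does not move. Origin: on the table surface, 5 mm to the -y side of the centre of the plate; y runs along the plate from the knob to the cover, z up.
- cap_top (a point): Point on the cover's axis on the flat top of its disc, 106 mm above the table when the cover is up. The disc is 124 mm across and 8 mm thick; on it stands the bare-metal grip bar, 110 mm long, 12 mm thick, 28 mm high. The point moves with the cover: x along the bar, z up. The flat of the disc on either side of the bar is free for pressing; the disc stays level wherever it is pressed.
- cap_press (a joint): How far the cover is pushed down, m: 0 up, 0.010 hard bottom. Spring: about 6 N to start, about 11 N at 7 mm, 14 N at the bottom. Until it is pushed down at least 6 mm (aim for 8 to 9 mm) its two lugs stand in the entry slots and it cannot turn. While turning under the rail it must be past 6 mm; released there it rests at about 6 mm without locking. Locked, it springs up to about 2.5 mm and cannot turn back.
- cap_turn (a joint): Clockwise turn of the cover (seen from above), rad: 0 as found (bar nearly square to the length of the plate), 1.40 at the stop, nearly a quarter turn, where the bar lies along the plate and the lugs can spring up into their catch. It turns easily once pushed down.
- knob_grip (a point): Point on the knob's axis on the flat top of its round disc (58 mm across), 76 mm above the table. On the disc stands a bare-metal bar 66 mm long, 12 mm thick, 25 mm high (top 101 mm above the table), to be gripped across or pushed round. The point turns with the knob: x along the bar, z up.
- valve_stem (a joint): Turn of the valve stem, rad, clockwise seen from above is positive: 0.90 is fully shut (hard stop); it starts anywhere from 0 to 0.40. It turns with the knob against little friction (0.05 N m) and stays where it is left. As long as nothing has slipped, the knob's bar points 0.75 rad counter-clockwise of the plate's x axis at 0 and 0.15 rad clockwise of it when shut.
- knob_slip (a joint): How far the knob has slipped clockwise on the stem through its torque clutch, rad: 0 at first; it grows only when the knob is turned on with about 0.3 N m, as when the stem is against its stop. 0.25 rad is a clear slip; at most 1.5.
- mug: Blue glazed mug without handle, 84 mm across, 83 mm high, standing on the +x side of the filter. Origin: centre of the underside. Leave it alone.
- thread_spool_tall: White thread spool, 44 mm across, 60 mm high, standing on the +x side of the filter. Origin: centre of the underside. Leave it alone.
- linen_tape: Roll of tan tape lying flat, 66 mm across, 19 mm high, beyond the knob end of the filter. Origin: centre of the underside. Leave it alone.

How it is judged:
By the outcome, as a careful person would: the job done as asked, in the order asked, and still so for the second after the job is handed in, with the robot touching nothing.
It also fails if it takes over 58 s, if anything falls off the work surface, if the arm or the gripper's body presses on something with over 40 N, if the wrist force passes 120 N, or if a joint passes its speed limit or range.

## Working session

There is one attempt and no reset: what is moved stays moved. The work goes in short steps, Python scripts to look and compute and a tool call to move; the robot and the scene stay as the last step left them, time stands still between calls to the robot, and variables do not carry over. Pictures are saved under pics/ and viewed, and the job is handed in when it is done.

Besides the shell and the picture viewer there is one more tool, called by a JSON object that holds its "name" and its "arguments", one argument or row to a line. drive_tool: Moves the arm, as the interface text tells. Its arguments: {"type":"object","properties":{"plan":{"type":"array","items":{"type":"array"}},"grip_force":{"type":"number"}},"required":["plan"]}

```bash
mkdir -p pics
cat > h.py <<'E'
from workcell import monitor, eyes, job
import numpy as np, cv2
def snap(name, fn):
    im,d=eyes.camera(name); cv2.imwrite('pics/'+fn+'.png', cv2.cvtColor(im,cv2.COLOR_RGB2BGR)); np.save('pics/'+fn+'.npy',d); return im,d
def world(name,d):
    p=eyes.camera_params(name); E=np.array(p['extrinsics']); 
    v,u=np.mgrid[0:400,0:640]
    P=np.stack([(u-p['cx'])/p['fx']*d,(v-p['cy'])/p['fy']*d,d],-1)
    R=E[:3,:3];t=E[:3,3]
    W=(P-t)@R; W[d==0]=np.nan
    return W
E
python3 - <<'E'
from h import *
o=monitor.get_obs(); print({k:np.round(v,3).tolist() for k,v in o.items()})
snap('scene','s0'); snap('top','t0')
for n in('scene','top'):
    print(eyes.camera_params(n))
print(eyes.camera_params('wrist')['mount'])
E
```

```text
{'time': 0.0, 'q': [68.066, 5.012, 10.035, 95.098, -0.001, 89.999], 'qd': [-0.019, 0.051, 0.006, -0.109, -0.091, 0.027], 'joint_efforts': [0.003, -52.038, 46.48, 0.016, 0.0, 0.0], 'ee_pos': [0.205, 0.51, 0.253], 'tcp_rot': [-179.926, 0.001, 158.067], 'wrist_force': [0.407, -0.579, 0.149], 'torque': [-0.008, 0.027, 0.012], 'opening': 0.085}
{'fx': 417.94576482137336, 'fy': 417.94576482137336, 'cx': 317.6579178279531, 'cy': 202.94927536110055, 'extrinsics': array([[ 0.40011646, -0.91615209, -0.02392018, -0.25142915],
       [-0.37650097, -0.14052318, -0.9156966 ,  0.34461548],
       [ 0.83555601,  0.37539125, -0.40115779,  0.3328745 ],
       [ 0.        ,  0.        ,  0.        ,  1.        ]])}
{'fx': 453.9804062321119, 'fy': 453.9804062321119, 'cx': 312.1051698174543, 'cy': 200.36293687823346, 'extrinsics': array([[ 5.42762244e-03, -9.99985269e-01,  5.22870312e-05,
         2.86240964e-02],
       [-9.98345401e-01, -5.42171497e-03, -5.72456626e-02,
         6.22357374e-01],
       [ 5.72451028e-02,  2.58507326e-04, -9.98360121e-01,
         1.07522391e+00],
       [ 0.00000000e+00,  0.00000000e+00,  0.00000000e+00,
         1.00000000e+00]])}
[[-5.47175214e-04 -9.60945447e-01 -2.76737329e-01  6.99631734e-02]
 [ 9.99999845e-01 -5.53884896e-04 -5.39210235e-05  3.43619747e-04]
 [-1.01465465e-04 -2.76737315e-01  9.60945601e-01 -1.20450428e-01]
 [ 0.00000000e+00  0.00000000e+00  0.00000000e+00  1.00000000e+00]]
```

View pics/s0.png

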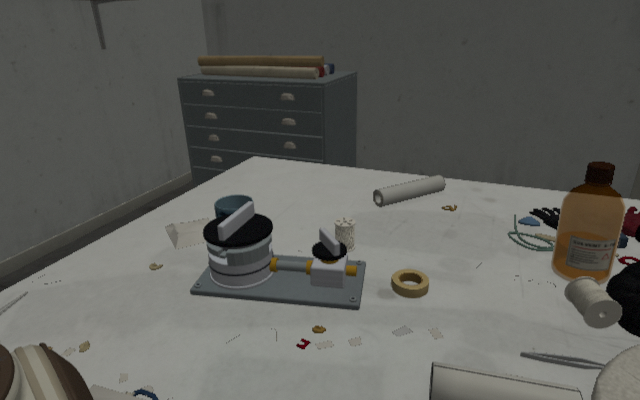

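View pics/t0.png

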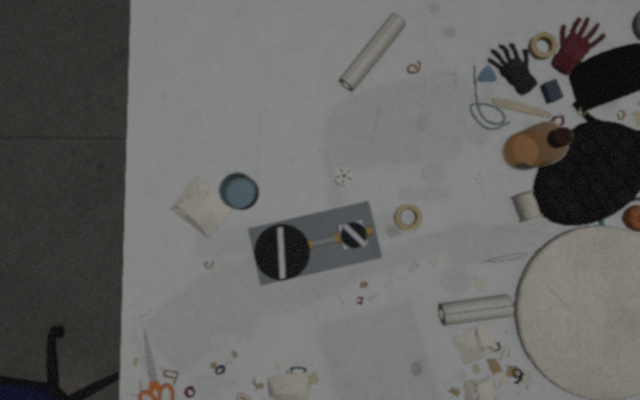

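The top view shows the cover at about (282,252) px with its bar near vertical, and the knob at (354,235) with its bar at about 45°. The mug is at (239,191), the spool at (343,176) and the tape at (407,217).

Run:
```python
from h import *
im=cv2.imread('pics/t0.png'); d=np.load('pics/t0.npy'); W=world('top',d)
cv2.imwrite('pics/t0c.png',cv2.resize(im[160:300,170:440],None,fx=2.9,fy=2.9,interpolation=cv2.INTER_CUBIC))
reg=np.zeros(d.shape,bool); reg[195:290,240:385]=1
z=W[...,2]
def stats(m,n):
    P=W[m]; (c,s,a)=cv2.minAreaRect(P[:,:2].astype(np.float32)*1000); print(n,len(P),'mean',P.mean(0).round(4),'rect',np.round(c,1),np.round(s,1),round(a,1), 'circ',[np.round(x,1) for x in cv2.minEnclosingCircle(P[:,:2].astype(np.float32)*1000)])
cov=reg.copy(); cov[:,315:]=0
kn=reg.copy(); kn[:,:335]=0; 
stats(cov&(z>.095)&(z<.12),'disc'); stats(cov&(z>.122),'bar')
stats(cov&(z>.095),'disc+bar')
stats(kn&(z>.088),'kbar'); stats(kn&(z>.068)&(z<.084),'kdisc');stats(kn&(z>.068),'kdisc+bar')
stats(reg&(z>.005)&(z<.02),'plate')
for n,(u0,u1,v0,v1,lo) in dict(mug=(215,265,168,212,.06),spool=(330,358,163,190,.04),tape=(390,425,200,235,.01)).items():
    r=np.zeros(d.shape,bool); r[v0:v1,u0:u1]=1; stats(r&(z>lo),n)
```

```text
disc 2173 mean [0.5037 0.0973 0.1075] rect [503.7  97.1] [121.2 122.5] 45.4 circ [array([503.6,  97.8]), np.float64(62.0)]
bar 302 mean [0.5032 0.0972 0.1344] rect [503.6  97.6] [109.2  12.3] 3.5 circ [array([503.6,  97. ]), np.float64(54.7)]
disc+bar 2480 mean [0.5036 0.0973 0.1108] rect [503.7  97.1] [121.2 122.5] 45.4 circ [array([503.6,  97.8]), np.float64(62.0)]
kbar 165 mean [ 0.5411 -0.0623  0.1013] rect [541.  -62.5] [64.4 11.2] 45.3 circ [array([540.8, -62.3]), np.float64(32.2)]
kdisc 398 mean [ 0.5413 -0.0622  0.0771] rect [541.8 -62.5] [58.8 58.8] 73.1 circ [array([542.1, -61.6]), np.float64(31.6)]
kdisc+bar 563 mean [ 0.5412 -0.0622  0.0842] rect [541.7 -62.6] [59.1 58.8] 75.6 circ [array([541.1, -62. ]), np.float64(32.6)]
plate 4053 mean [5.324e-01 4.000e-04 1.280e-02] rect [522.6  32. ] [226.8 350.3] 0.3 circ [array([528. ,  37.2]), np.float64(200.9)]
mug 299 mean [0.6412 0.2046 0.078 ] rect [640.2 201.9] [84.  82.4] 62.5 circ [array([640.2, 202.3]), np.float64(42.5)]
spool 273 mean [ 0.6778 -0.0415  0.061 ] rect [678.  -41.6] [42.  40.6] 89.3 circ [array([677.9, -41.7]), np.float64(21.7)]
tape 399 mean [ 0.5834 -0.1988  0.0196] rect [ 583.2 -199. ] [63.2 63.4] 28.4 circ [array([ 583.4, -198.6]), np.float64(32.6)]
```

```bash
ls pics
```

```text
s0.npy
s0.png
t0.npy
t0.png
t0c.png
```

{"name": "drive_tool", "arguments": {
  "plan": [
    [1,[0.03,-0.041,0],2.5],
    [1,[0.03,-0.041,0],2.5],
    [1,[0.03,-0.041,0],2.5],
    [1,[0.03,-0.041,0],2.5],
    [1,[0.03,-0.041,0],2.5],
    [1,[0.03,-0.041,0],2.5],
    [1,[0.03,-0.041,0],2.5],
    [1,[0.03,-0.041,0],2.5],
    [1,[0.03,-0.041,0],2.5],
    [1,[0.0286,-0.0438,0],3]
  ],
  "grip_force": 60
}}

```text
time: 1.35
ee_pos: [0.5048, 0.0959, 0.2529]
tcp_rot: [180.0, -0.0, -176.3]
wrist_force: [0.9, 1.0, 0.3]
opening: 0.0854
```

```bash
cat >> h.py <<'E'
from scipy.spatial.transform import Rotation as Ro
def wristworld(o,d):
    p=eyes.camera_params('wrist'); M=np.array(p['mount'])
    v,u=np.mgrid[0:400,0:640]
    P=np.stack([(u-p['cx'])/p['fx']*d,(v-p['cy'])/p['fy']*d,d],-1)
    T=P@M[:3,:3].T+M[:3,3]
    R=Ro.from_euler('xyz',o['tcp_rot'],degrees=True).as_matrix()
    W=T@R.T+np.array(o['ee_pos']); W[d==0]=np.nan; return W
def stats(W,m,n):
    P=W[m]; f=P[:,:2].astype(np.float32)*1000; (c,s,a)=cv2.minAreaRect(f); q=f-f.mean(0); e=np.linalg.svd(q,full_matrices=False)[2][0]
    print(n,len(P),'mean',P.mean(0).round(4),'rect',np.round(c,1),np.round(s,1),round(a,1),'pca ang',round(float(np.degrees(np.arctan2(e[1],e[0]))),1))
E
python3 - <<'E'
from h import *
o=monitor.get_obs(); print(o['ee_pos'],o['tcp_rot'],o['q'])
im,d=snap('wrist','w1'); W=wristworld(o,d); z=W[...,2]
r=np.hypot(W[...,0]-.5036,W[...,1]-.0972)
stats(W,(r<.07)&(z>.122)&(z<.15),'bar'); stats(W,(r<.07)&(z>.095)&(z<.15),'disc')
E
```

```text
[0.50476255 0.0958892  0.25294802] [ 1.79996348e+02 -2.04070787e-02 -1.76336970e+02] [1.07531045e+01 1.21657038e-02 4.89718396e+00 9.49048185e+01
 6.14276467e-03 7.09007398e+00]
bar 2475 mean [0.5005 0.0982 0.1335] rect [504.   98.6] [109.2  11.5] 3.4 pca ang 3.4
disc 19187 mean [0.5008 0.0981 0.1095] rect [503.9  98.4] [122.7 122.9] 4.1 pca ang 90.8
```

View pics/w1.png

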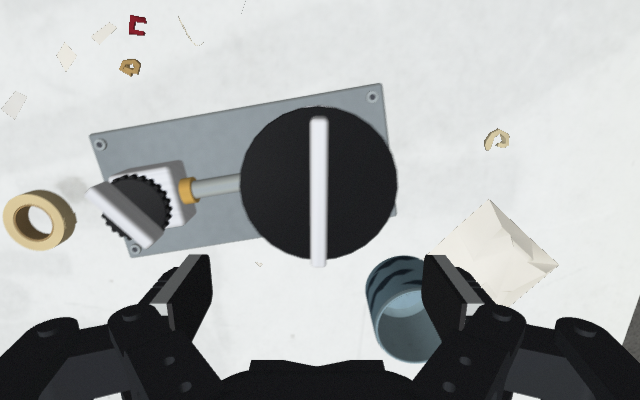

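Wrist view: the disc centre is at (319,183) and the bar stands vertical between the jaws; the knob is at (137,206). The centre comes out near (0.5038, 0.098). I'm moving down to straddle the bar.

{"name": "drive_tool", "arguments": {
  "plan": [
    [1,[-0.001,0.002,-0.015],-0.3],
    [1,[0,0,-0.02],0],
    [1,[0,0,-0.02],0],
    [1,[0,0,-0.02],0],
    [1,[0,0,-0.02],0],
    [1,[0,0,-0.015],0],
    [1,[0,0,-0.01],0],
    [1,[0,0,0],0]
  ]
}}

```text
time: 2.4
ee_pos: [0.5026, 0.0996, 0.1327]
tcp_rot: [-180.0, -0.1, -176.7]
wrist_force: [0.3, -0.7, 0.4]
opening: 0.0855
```

{"name": "drive_tool", "arguments": {
  "plan": [
    [0,[0,0,0],0],
    [0,[0,0,0],0],
    [0,[0,0,0],0],
    [0,[0,0,0],0],
    [0,[0,0,0],0],
    [0,[0,0,0],0]
  ],
  "grip_force": 60
}}

```text
time: 3.15
ee_pos: [0.5032, 0.0985, 0.1337]
tcp_rot: [-179.9, 0.0, -176.8]
wrist_force: [-0.9, -6.9, 2.6]
opening: 0.0107
```

{"name": "drive_tool", "arguments": {
  "plan": [
    [0,[0.0005,-0.001,0],0],
    [0,[0,-0.0005,-0.002],0],
    [0,[0,0,-0.002],0],
    [0,[0,0,-0.002],0],
    [0,[0,0,0],0]
  ]
}}

```text
time: 3.78
ee_pos: [0.5035, 0.0982, 0.1283]
tcp_rot: [180.0, 0.0, -176.7]
wrist_force: [-4.2, -0.9, 9.8]
opening: 0.011
```

{"name": "drive_tool", "arguments": {
  "plan": [
    [0,[0,0,-0.0015],0],
    [0,[0,0,-0.0015],0],
    [0,[0,0,0],0],
    [0,[0,0,0],0]
  ]
}}

```text
time: 4.28
ee_pos: [0.5035, 0.0981, 0.1257]
tcp_rot: [180.0, 0.1, -176.7]
wrist_force: [-4.8, 0.2, 11.8]
opening: 0.0105
```

{"name": "drive_tool", "arguments": {
  "plan": [
    [0,[0,0,-0.0007],-2],
    [0,[0,0,0],-4],
    [0,[0,0,0],-4],
    [0,[0,0,0],-4],
    [0,[0,0,0],-4],
    [0,[0,0,0],0]
  ]
}}

```text
time: 5.03
ee_pos: [0.5035, 0.0983, 0.1251]
tcp_rot: [179.9, 0.0, 165.2]
wrist_force: [-5.9, -0.6, 13.4]
opening: 0.0105
```

{"name": "drive_tool", "arguments": {
  "plan": [
    [0,[0,0,0],-5],
    [0,[0,0,0],-5],
    [0,[0,0,0],-5],
    [0,[0,0,0],-5],
    [0,[0,0,0],-5],
    [0,[0,0,0],-5],
    [0,[0,0,0],-5],
    [0,[0,0,0],0]
  ]
}}

```text
time: 6.02
ee_pos: [0.5038, 0.0986, 0.1252]
tcp_rot: [179.9, -0.0, 130.2]
wrist_force: [-3.9, 2.2, 11.9]
opening: 0.0108
```

{"name": "drive_tool", "arguments": {
  "plan": [
    [0,[0,0,0],-5],
    [0,[0,0,0],-5],
    [0,[0,0,0],-5],
    [0,[0,0,0],-5],
    [0,[0,0,0],-4],
    [0,[0,0,0],0]
  ]
}}

```text
time: 6.78
ee_pos: [0.504, 0.0987, 0.1253]
tcp_rot: [179.8, -0.1, 106.2]
wrist_force: [-3.3, 1.7, 12.6]
opening: 0.0107
```

```bash
python3 -c "
from h import *
o=monitor.get_obs();print(o['torque'],o['tcp_rot'],o['q'][5])"
```

```text
[ 0.51929031  0.7406962  -0.04236456] [ 1.79847299e+02 -7.46067184e-02  1.06240409e+02] 84.79002792010259
```

{"name": "drive_tool", "arguments": {
  "plan": [
    [0,[0,0,0],-1.5],
    [0,[0,0,0],-1.5],
    [0,[0,0,0],-1],
    [0,[0,0,0],0]
  ]
}}

```text
time: 7.28
ee_pos: [0.5041, 0.0987, 0.1253]
tcp_rot: [179.8, -0.1, 102.3]
wrist_force: [-3.5, 2.1, 12.6]
opening: 0.0109
```

```bash
python3 -c "
from h import *
o=monitor.get_obs();print(o['torque'],o['tcp_rot'],o['q'][5])"
```

```text
[0.38959125 0.71581831 0.61390754] [ 1.79843206e+02 -7.38990623e-02  1.02334821e+02] 88.70101002314985
```

The moment about z jumped from about 0 to 0.6 N m at 80–81° of turn, so the cover is at its stop. I'll turn slightly further, let it rise with the torque held, and see where it stops.

{"name": "drive_tool", "arguments": {
  "plan": [
    [0,[0,0,0],-1],
    [0,[0,0,0.0015],0],
    [0,[0,0,0.0015],0],
    [0,[0,0,0.0015],0],
    [0,[0,0,0.001],0],
    [0,[0,0,0],0]
  ]
}}

```text
time: 8.02
ee_pos: [0.504, 0.0987, 0.1304]
tcp_rot: [179.9, -0.1, 101.4]
wrist_force: [-1.9, 0.9, 9.1]
opening: 0.0106
```

```bash
python3 -c "
from h import *
o=monitor.get_obs();print(o['torque'],o['tcp_rot'],o['q'][5])"
```

```text
[0.34922933 0.38521119 1.04890199] [ 1.79869320e+02 -7.05837645e-02  1.01389115e+02] 89.65214444693999
```

{"name": "drive_tool", "arguments": {
  "plan": [
    [0,[0,0,0.001],0.5],
    [0,[0,0,0],0.5],
    [1,[0,0,0],0],
    [1,[0,0,0],0],
    [1,[0,0,0],0],
    [1,[0,0,0],0],
    [1,[0,0,0.02],0],
    [1,[0,0,0.04],0],
    [1,[0,0,0.04],0],
    [1,[0,0,0],0]
  ]
}}

```text
time: 9.28
ee_pos: [0.5046, 0.0981, 0.2332]
tcp_rot: [179.7, 0.0, 102.3]
wrist_force: [0.0, -1.2, -1.0]
opening: 0.0855
```

Run:
```python
from h import *
o=monitor.get_obs(); print(o['ee_pos'],o['tcp_rot'],o['wrist_force'])
im,d=snap('wrist','w2'); W=wristworld(o,d); z=W[...,2]
r=np.hypot(W[...,0]-.5036,W[...,1]-.0972)
m=(r<.057)&(z>.122)&(z<.15); stats(W,m,'bar'); print(np.median(z[m]))
m=(r<.06)&(z>.095)&(z<.115); stats(W,m,'disc');print(np.median(z[m]))
d0=np.load('pics/w1.npy');
```

```text
[0.50462559 0.09808198 0.23323074] [1.79712151e+02 6.23536202e-03 1.02260877e+02] [ 0.03065556 -1.20273618 -1.04271895]
bar 2880 mean [0.5034 0.1026 0.131 ] rect [504.3  98.6] [ 12.  109.4] 13.2 pca ang -76.8
0.13111259762521238
disc 17628 mean [0.5028 0.1004 0.1035] rect [503.6  97.4] [119.8 119.3] 13.2 pca ang 12.5
0.10345410717504266
```

View pics/w2.png

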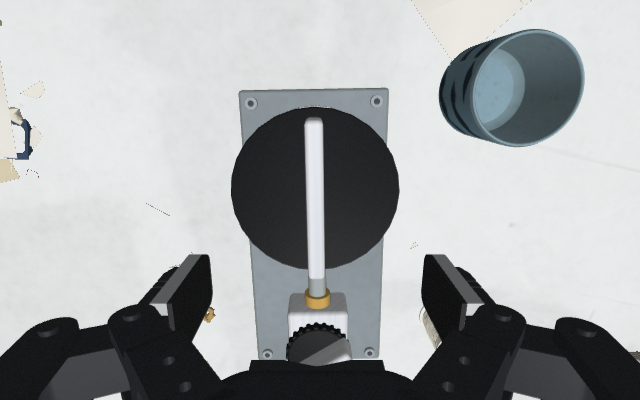

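The cover is locked: the disc sits at z 0.1035 (2.5 mm below its up position) and the bar at −76.8° lies along the plate (column ~315 in the picture). Next is the knob.

{"name": "drive_tool", "arguments": {
  "plan": [
    [1,[0.0037,-0.016,0],10],
    [1,[0.0037,-0.016,0],10],
    [1,[0.0037,-0.016,0],10],
    [1,[0.0037,-0.016,0],10],
    [1,[0.0037,-0.016,0],10],
    [1,[0.0037,-0.016,0],10],
    [1,[0.0037,-0.016,0],10],
    [1,[0.0037,-0.016,0],10],
    [1,[0.0037,-0.016,0],10],
    [1,[0.0037,-0.016,0],10]
  ]
}}

```text
time: 10.58
ee_pos: [0.5402, -0.0626, 0.2285]
tcp_rot: [179.9, -0.1, -157.4]
wrist_force: [0.2, 0.4, -0.6]
opening: 0.0852
```

{"name": "drive_tool", "arguments": {
  "plan": [
    [1,[0,0,0],10],
    [1,[0,0,0],10],
    [1,[0,0,0],3],
    [1,[0,0,0],0]
  ]
}}

```text
time: 11.08
ee_pos: [0.5402, -0.0621, 0.2287]
tcp_rot: [179.9, -0.1, -134.8]
wrist_force: [-0.5, 1.0, 0.0]
opening: 0.0854
```

Run:
```python
from h import *
o=monitor.get_obs(); print(o['ee_pos'],o['tcp_rot'],o['q'][5])
im,d=snap('wrist','w3'); W=wristworld(o,d); z=W[...,2]
r=np.hypot(W[...,0]-.541,W[...,1]+.062)
m=(r<.037)&(z>.09)&(z<.11); stats(W,m,'bar'); print(np.median(z[m]))
m=(r<.035)&(z>.07)&(z<.11); stats(W,m,'disc')
```

```text
[ 0.54016928 -0.06213255  0.22872347] [ 1.79915564e+02 -6.89098036e-02 -1.34769338e+02] -51.79124579921871
bar 1407 mean [ 0.5405 -0.0641  0.1003] rect [541.8 -62.8] [64.8 12. ] 46.3 pca ang 46.1
0.10052775991990803
disc 4527 mean [ 0.541  -0.0635  0.0834] rect [542.1 -62.2] [60.5 60.8] 10.5 pca ang 46.3
```

View pics/w3.png

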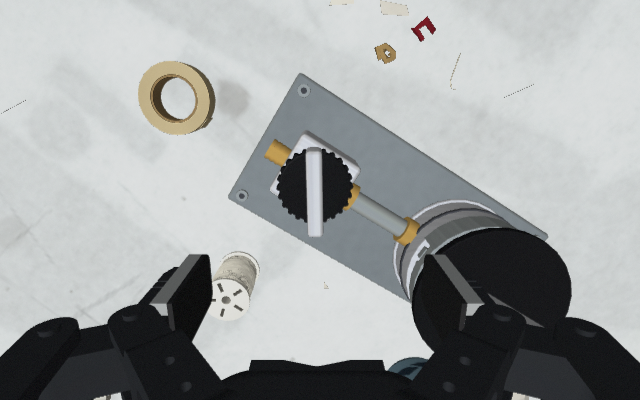

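The knob bar is vertical between the jaws (disc at about (316,186) px), with the bar at ~46° world. I'm going down over it.

{"name": "drive_tool", "arguments": {
  "plan": [
    [1,[0.0014,-0.0004,-0.02],0.8],
    [1,[0,0,-0.02],0],
    [1,[0,0,-0.02],0],
    [1,[0,0,-0.02],0],
    [1,[0,0,-0.02],0],
    [1,[0,0,-0.015],0],
    [1,[0,0,-0.0095],0],
    [1,[0,0,0],0]
  ]
}}

```text
time: 12.12
ee_pos: [0.5416, -0.0625, 0.1051]
tcp_rot: [180.0, -0.0, -133.9]
wrist_force: [0.4, -0.4, 0.4]
opening: 0.0854
```

{"name": "drive_tool", "arguments": {
  "plan": [
    [0,[0,0,0],0],
    [0,[0,0,0],0],
    [0,[0,0,0],0],
    [0,[0,0,0],0],
    [0,[0,0,0],0],
    [0,[0,0,0],0]
  ],
  "grip_force": 60
}}

```text
time: 12.88
ee_pos: [0.542, -0.0625, 0.1059]
tcp_rot: [-180.0, 0.0, -133.9]
wrist_force: [-2.1, 0.3, 5.3]
opening: 0.0101
```

{"name": "drive_tool", "arguments": {
  "plan": [
    [0,[0,0,0.0005],-4],
    [0,[0,0,0],-5],
    [0,[0,0,0],-5],
    [0,[0,0,0],-5],
    [0,[0,0,0],-5],
    [0,[0,0,0],-5],
    [0,[0,0,0],-5],
    [0,[0,0,0],-4],
    [0,[0,0,0],0]
  ]
}}

```text
time: 14.0
ee_pos: [0.542, -0.0625, 0.106]
tcp_rot: [-180.0, -0.0, -171.9]
wrist_force: [0.5, -0.0, 1.9]
opening: 0.0102
```

```bash
python3 -c "
from h import *
o=monitor.get_obs();print(o['torque'],o['tcp_rot'],o['q'][5])"
```

```text
[ 0.05601883 -0.00565    -0.00189231] [-1.79995356e+02 -1.03967298e-03 -1.71908771e+02] -14.670791586293127
```

{"name": "drive_tool", "arguments": {
  "plan": [
    [0,[0,0,0],-3],
    [0,[0,0,0],-3],
    [0,[0,0,0],-3],
    [0,[0,0,0],0]
  ]
}}

```text
time: 14.5
ee_pos: [0.5419, -0.0625, 0.106]
tcp_rot: [-180.0, -0.0, 179.2]
wrist_force: [-0.2, -0.4, -0.0]
opening: 0.0105
```

```bash
python3 -c "
from h import *
o=monitor.get_obs();print(o['torque'],o['tcp_rot'],o['q'][5])"
```

```text
[-0.07536031 -0.06002032  0.04109737] [-1.79994993e+02 -7.92156293e-04  1.79170635e+02] -5.74968608113176
```

{"name": "drive_tool", "arguments": {
  "plan": [
    [0,[0,0,0],-4],
    [0,[0,0,0],-4]
  ]
}}

```text
time: 14.75
ee_pos: [0.542, -0.0625, 0.106]
tcp_rot: [-180.0, -0.0, 171.1]
wrist_force: [0.6, 0.7, 0.6]
opening: 0.0106
```

```bash
python3 -c "
from h import *
o=monitor.get_obs();print(o['torque'],o['tcp_rot'],o['q'][5])"
```

```text
[-0.1067679  -0.0680673   0.28626566] [-1.79992037e+02 -7.65268824e-04  1.71094958e+02] 2.3253595699797858
```

{"name": "drive_tool", "arguments": {
  "plan": [
    [0,[0,0,0],-4],
    [0,[0,0,0],-4]
  ]
}}

```text
time: 15.0
ee_pos: [0.5419, -0.0626, 0.106]
tcp_rot: [-180.0, 0.0, 163.1]
wrist_force: [-0.5, -0.5, 0.0]
opening: 0.0104
```

```bash
python3 -c "
from h import *
o=monitor.get_obs();print(o['torque'],o['tcp_rot'],o['q'][5])"
```

```text
[-0.06723611 -0.08182537  0.33616197] [-1.79989037e+02  3.71308898e-04  1.63089231e+02] 10.327983358997203
```

The moment is now steady at about 0.3 N m, which means the clutch is slipping. I'll add margin.

{"name": "drive_tool", "arguments": {
  "plan": [
    [0,[0,0,0],-4],
    [0,[0,0,0],-4],
    [0,[0,0,0],-4],
    [0,[0,0,0],-2],
    [0,[0,0,0],0]
  ]
}}

```text
time: 15.62
ee_pos: [0.5419, -0.0626, 0.106]
tcp_rot: [-180.0, -0.0, 149.1]
wrist_force: [0.9, -0.3, -0.7]
opening: 0.0103
```

```bash
python3 -c "
from h import *
o=monitor.get_obs();print(o['torque'],o['tcp_rot'],o['q'][5])"
```

```text
[-0.21475227 -0.05162115  0.08179602] [-1.79989868e+02 -1.69832378e-04  1.49147335e+02] 24.26845587068085
```

{"name": "drive_tool", "arguments": {
  "plan": [
    [0.3,[0,0,0],0],
    [0.6,[0,0,0],0],
    [1,[0,0,0],0],
    [1,[0,0,0],0],
    [1,[0,0,0.02],0],
    [1,[0,0,0.04],0],
    [1,[0,0,0.04],0],
    [1,[0,0,0.03],0],
    [1,[0,0,0],0]
  ]
}}

```text
time: 16.75
ee_pos: [0.5428, -0.0626, 0.2387]
tcp_rot: [179.9, 0.2, 149.1]
wrist_force: [0.7, -0.3, 0.0]
opening: 0.0856
```

Run:
```python
from h import *
o=monitor.get_obs(); print(o['ee_pos'],o['tcp_rot'],o['wrist_force'])
im,d=snap('wrist','w4'); W=wristworld(o,d); z=W[...,2]
r=np.hypot(W[...,0]-.541,W[...,1]+.062)
m=(r<.037)&(z>.09)&(z<.11); stats(W,m,'bar')
snap('scene','s4')
a=cv2.imread('pics/w4.png')
im,d=snap('top','t4'); W=world('top',d)
cv2.imwrite('pics/t4c.png',cv2.resize(cv2.imread('pics/t4.png')[120:300,170:440],None,fx=2.9,fy=2.9,interpolation=cv2.INTER_CUBIC))
```

```text
[ 0.54280191 -0.06257686  0.23865042] [179.90043572   0.2204546  149.07456734] [ 0.67805211 -0.26446979  0.04350806]
bar 1327 mean [ 0.5403 -0.0611  0.1004] rect [541.7 -62.1] [11.6 65.1] 59.2 pca ang -30.7
```

View pics/w4.png

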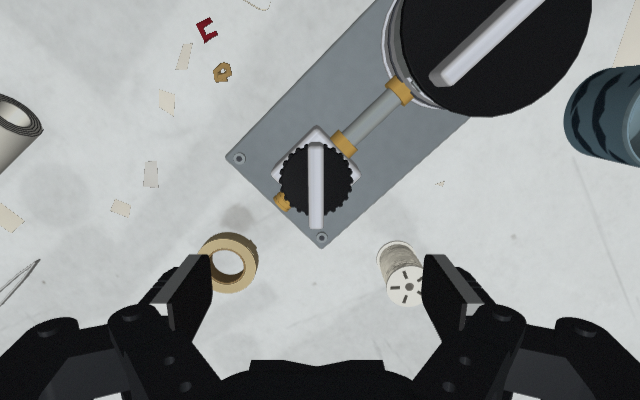

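View pics/t4c.png

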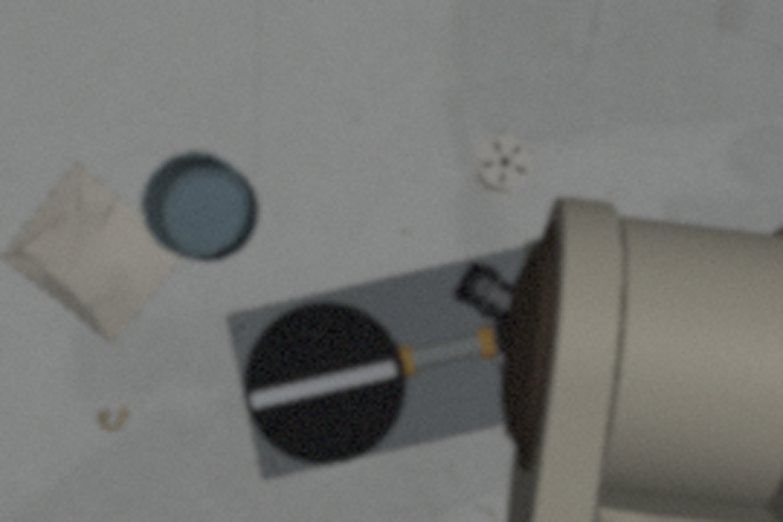

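Run:
```python
from h import *
W=world('top',np.load('pics/t4.npy')); z=W[...,2]
for n,(u0,u1,v0,v1,lo) in dict(mug=(215,265,168,212,.06),spool=(330,358,163,190,.04)).items():
    r=np.zeros(z.shape,bool); r[v0:v1,u0:u1]=1; stats(W,r&(z>lo),n)
r=np.zeros(z.shape,bool); r[195:290,240:305]=1
stats(W,r&(z>.122),'cover bar'); print(np.median(z[r&(z>.095)&(z<.115)]))
o=monitor.get_obs(); W=wristworld(o,np.load('pics/w4.npy')); z=W[...,2]
r=np.hypot(W[...,0]-.583,W[...,1]+.199); stats(W,(r<.045)&(z>.012),'tape')
```

```text
mug 290 mean [0.641  0.2044 0.0782] rect [640.2 201.8] [82.8 83.6] 13.5 pca ang 67.0
spool 274 mean [ 0.6777 -0.0416  0.0607] rect [677.9 -41.7] [41.1 41.5] 45.9 pca ang -75.9
cover bar 283 mean [0.5035 0.0989 0.1324] rect [503.3  99.3] [ 12.  106.1] 13.2 pca ang -76.6
0.10489564500418445
tape 1411 mean [ 0.5832 -0.1913  0.0148] rect [ 583.5 -193.7] [56.4 64.6] 76.4 pca ang -21.2
```

```bash
python3 -c "
from h import *
print(job.job_done())"
```

```text
the job is handed in; nothing more can be done
None
```

The cover is locked and the bleed valve is shut with its clutch slipped. I handed the job in at about 17 s, with the gripper open and clear of everything.

- **Cover:** I gripped the bar, pushed it down about 8 mm and turned it about 80° clockwise until the moment rose at the stop. Letting it rise put it in the catch. Afterwards the disc sat 2.5 mm below its starting height, and the bar lay along the plate at −76.7°, where the stop should put it.
- **Knob:** I turned it clockwise from about 46° to −30.7°. The fully shut position is about 4.7°, so the knob slipped roughly 0.6 rad. The moment was about 0.3 N m while it was slipping. The moment rose a little later than I expected (it was still near zero at −0.8°), but the final bar angle leaves plenty of margin.
- **Other items:** The mug and the spool measured the same as at the start, within 0.3 mm. A finger partly hid the tape in the last picture; the visible part was consistent with it not having moved, and nothing came near it.

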